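# Close the ticket printer and press its feed knob onto the D-shaft

### The job

The ticket printer has a fresh roll in it: first shut its blue lid fully, then pick up the loose orange-and-black feed knob, turn it so that the flat in its bore matches the flat of the brass D-shaft, and push it onto the shaft. Press it down until the spring collar beneath it is fully down, and finish still holding it pressed there: do not let go or ease off. Leave the other things on the desk where they stand.

Things in the scene. Friction and masses are not known exactly. Their poses are not given: they have to be found in the camera images.
- printer: Grey ticket printer fixed to the desk, 170 (x) x 250 (y) x 85 mm high. Origin: centre of its underside; x points from its front to its back, y to its left, z up. On the right (-y) a flat deck at height 85 mm carries the shaft, its axis at x -20, y -75 mm. On the left (y -25 to +125 mm) is the roll bay with the lid; lid hinge axis: parallel to y through x +80, z 88 mm, lid centred on y +50 mm.
- lid (a joint): Angle of the blue lid, 165 mm from hinge to front edge, 148 mm wide, 6 mm thick, with a 50 mm wide tab 13 mm farther out at the middle. 0 = shut (level, top face 91 mm above the desk); grows as the front edge swings up and back; starts at 0.6 to 1.1 rad. Stiff hinge: it stays where it is left, and 2 to 4 N downwards near the front edge shuts it.
- lid_edge (a point): Middle of the lid's front (free) edge, on its outer (upper) face; x points from the front edge towards the hinge, along the lid, z out of the upper face.
- shaft_top (a point): Centre of the top end of the upright brass D-shaft: 12 mm diameter, flat 2.5 mm from the axis, top 22 mm above the deck (107 mm above the desk), tip chamfered 0.8 mm. z up; x points from the axis out through the flat. The white mark on the black disc (68 mm across) at its foot points the same way. The shaft turns stiffly (0.1 N m), up to 0.9 rad either way of the printer's x.
- collar (a joint): Steel spring collar round the shaft, 27 mm outside diameter; value = how far it is pressed down, 0 (up, its top 10 mm above the deck) to 0.006 m (fully down, against a stop). The spring takes 3 N to start and 9 N fully down. Only a knob whose flat matches the shaft reaches it; the knob's foot then rests on it.
- knob_center (a point): Centre of the loose feed knob, 23 mm above its foot. Black round skirt 46 mm diameter, 22 mm high; on it an orange bar grip 12 mm wide, 44 mm long, 24 mm high (top at 46 mm), to be gripped across its width. About 60 g; stands upright on the desk, bore down. z up; x runs along the bar to its end with the white pointer line, which is the side of the flat in the bore.
- knob_foot (a point): Centre of the knob's underside and mouth of its D-shaped bore (20 mm deep, 1 mm wider all round than the shaft; same axes as knob_center). It goes on if within about 10 degrees and 1 mm; otherwise the foot stands on the shaft's end. On the shaft, this point is 12 mm below the shaft's top when resting on the collar, 18 mm when fully pressed.
- spare_roll_center (a point): Bystander: white paper roll standing on end, 52 mm diameter, 60 mm high; point half-way up.
- stamp_center (a point): Bystander: hand stamp with a dark wooden handle, foot 50 x 30 mm, 66 mm high; point half-way up.
- flask_center (a point): Bystander: white drinking flask with a grey cap, 68 mm diameter, 210 mm high; point half-way up.
- jar_center (a point): Bystander: jar with a blue cap, 72 mm diameter, 85 mm high; point half-way up.
- mouse_center (a point): Bystander: black computer mouse, 100 x 56 x 33 mm; point half-way up.
- stapler_center (a point): Bystander: red and black stapler lying on the desk, 130 x 34 x 46 mm; point half-way up.
Things that resemble listed ones, but are neither listed nor needed, are in the scene too. What is shaped like the part that bears knob_center but green or red is not meant.

How it is judged:
By the outcome, as a careful person would: the job done as asked, in the order asked, and still so for the second after the job is handed in, while the arm keeps its last pose, push and grip.
It also fails if it takes over 64 s, if anything falls off the work surface, if the arm or the gripper's body presses on something with over 40 N, if the wrist force passes 120 N, or if a joint passes its speed limit or range.

### The arm

A 6-joint arm with a two-finger parallel gripper is mounted at the origin on the work surface. World frame = base frame: x ahead of the robot, y to its left, z up, the work surface at z = 0. Lengths are in m, angles in degrees, forces in N, time in s.
With the tool pointing down it reaches from about 0.275 to 0.775 m from the base axis. Payload 14.6 kg.
Tool frame: the origin (TCP) lies midway between the tips of the shut fingers; the grasp point (between the pads) lies 19 mm behind it; z points along the fingers, x is the direction in which the jaws open and shut, and the axes are right-handed (so a half turn about z gives the same grasp; the last joint's range is limited). The gripper opens to 85 mm and grips with 20 to 120 N. Pads are 22 mm wide; open, the fingers measure 114 mm over their backs; the gripper's body (76 mm by 85 mm) begins 54 mm behind the grasp point. The pads swing forward as they close: fully open they stand 13 mm farther back than shut.
Start: joints at [-84.299, 15.075, -2.767, 72.158, 0, 81.102], TCP at [0.132, -0.508, 0.202] pointing down, gripper open.
Joint ranges: [-151.79, 151.79], [-50.71, 97.33], [-67.44, 78.34], [-121.81, 120.89], [-77.56, 73.72], [-180, 180]. Speed limits (degrees/s): [108.29, 108.29, 147.25, 159.86, 180, 180].

### API

Orientations are given as a 3x3 rotation matrix whose columns are the frame's x, y, z axes.
In Python, from rig import monitor, eyes, ctrl gives the robot as it stands.
- The arm moves only by the shell command python3 -m creep 'ROWS' [FORCE]. ROWS is a JSON object of lists of equal length, an entry for each row: "slide": the shift along the tool's x, y, z in mm, a list of three; "twist": the turn, a rotation vector about the tool's x, y, z in rad, a list of three; "gripper": the closure, from 0 (fully open) to 1 (shut). In form: {"slide": [[dx, dy, dz], ...], "twist": [[wx, wy, wz], ...], "gripper": [gripper, ...]}. A call has 1 to 12 rows; each row is the pose to reach, as a shift and turn from the pose commanded when the call began, along the tool's axes at that moment; what a row does not reach only later rows make up. A row lasts 1/12 s, in which the tool goes at most 41.7 mm and 7.16 degrees, less where a joint would pass 70% of its speed; a pose out of reach is approached as far as the arm can. A call with a gripper value outside its range is refused whole. The fingers move at their own pace and stop on an object; FORCE is the grip in N (left out, the last holds). Time passes only in rows, so rows that repeat a pose let the fingers close. It gives the time, the measured TCP pose, the force and the opening at its end, in the units of the state.
- monitor.state(): the state, without advancing time (a new reading comes with each control period).
- eyes.grab_frame(name): name is "side" or "top"; returns (picture, depth): 400x640x3 uint8, blue, green, red; 400x640 float32, m along the optical axis (not along the pixel's ray), 0 where there is no reading.
- eyes.camera_info(name): a dict with "vertical_fov" (degrees; the focal length in pixels is half the picture's height over the tangent of half this angle, whatever the lens; pixels are square), "cx", "cy" (the principal point, pixels), "rvec" (rotation vector, rad) and "tvec" (3), from world to camera coordinates, as OpenCV has them. Camera axes: x right, y down, z forward; pixel columns grow to the right and rows downward; lengths in m; the calibration is good to about 2 mm. A picture is of the moment at which its call begins. camera_info takes no time and is no camera call.
- ctrl.sign_off(): hands the job in, once; it reports no verdict.
The state is a dict: "time": time; "q": joint angles; "joint_vel": joint speeds; "tau": joint torques, N m; "tool_pos": TCP position; "tcp_rot": TCP orientation; "ft_force": force on the tool from outside, world axes, zero at the start; "wrist_torque": the same for the moment, N m; "opening": finger opening in m.
Only numpy, scipy, OpenCV 4.12 (cv2) and the standard library are available. Lean on these libraries where they do the work, as an engineer would, in place of code of your own. Each camera call takes 0.05 s, during which the arm holds its last target.

## Working session

There is one attempt and no reset: what is moved stays moved. The work goes in short steps, Python scripts to look and compute and a shell command to move; the robot and the scene stay as the last step left them, time stands still between calls to the robot, and variables do not carry over. Pictures are saved under pics/ and viewed, and the job is handed in when it is done.

```bash
ls; mkdir -p pics; python3 - <<'E'
from rig import monitor, eyes, ctrl
import cv2,numpy as np
s=monitor.state(); print({k:np.round(v,3).tolist() for k,v in s.items()})
for n in("side","top"):
    p,d=eyes.grab_frame(n); cv2.imwrite(f"pics/{n}0.png",p); np.save(f"pics/{n}0.npy",d); print(n,eyes.camera_info(n),(d>0).mean())
E
```

```text
pics
{'time': 0.0, 'q': [-84.3, 15.098, -2.804, 72.16, 0.0, 81.1], 'joint_vel': [0.041, -0.033, 0.017, 0.046, 0.075, -0.111], 'tau': [0.001, -63.762, 38.456, 0.014, 0.0, 0.0], 'tool_pos': [0.132, -0.508, 0.202], 'tcp_rot': [[0.252, -0.968, -0.0], [-0.968, -0.252, 0.001], [-0.001, -0.0, -1.0]], 'ft_force': [-0.341, -0.298, 0.953], 'wrist_torque': [-0.056, 0.002, 0.001], 'opening': 0.086}
side {'vertical_fov': 54.66376477117175, 'cx': 321.7132612485033, 'cy': 196.75875367637482, 'rvec': array([ 2.35336499, -0.23797564,  0.07764006]), 'tvec': array([-0.49844964,  0.18366413,  0.94582812])} 0.9959296875
top {'vertical_fov': 54.62761487258375, 'cx': 314.59970361099425, 'cy': 203.69368651296102, 'rvec': array([ 2.16137351, -2.18198745,  0.09549466]), 'tvec': array([0.04870053, 0.50743683, 1.07603859])} 0.99591015625
```

View pics/side0.png

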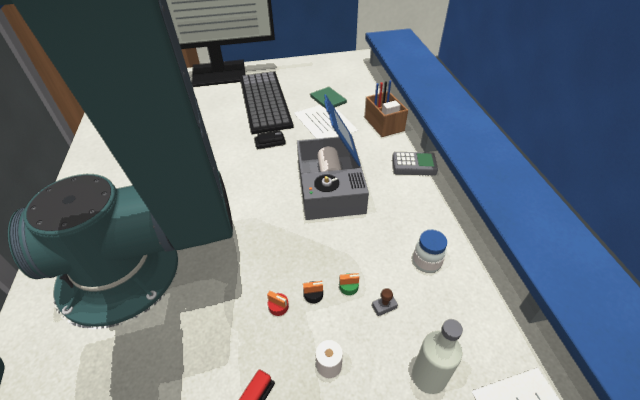

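View pics/top0.png

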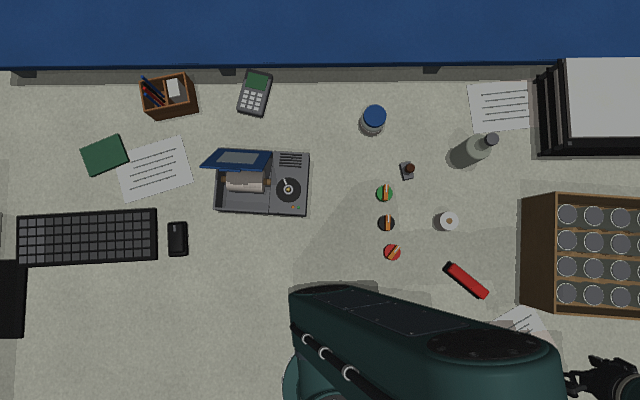

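Candidates for the knob (top view): green skirt (384,193), black skirt (386,223), red skirt (392,252). In the side view they are at (349,282), (314,291) and (278,302). I choose the black-skirted one and will check it in a close crop.

```bash
cat > h.py <<'E'
import cv2,numpy as np
from rig import monitor, eyes, ctrl
class Cam:
    def __init__(s,n):
        i=eyes.camera_info(n); s.f=200/np.tan(np.radians(i["vertical_fov"])/2); s.cx,s.cy=i["cx"],i["cy"]
        s.R=cv2.Rodrigues(i["rvec"])[0]; s.t=np.array(i["tvec"]); s.C=-s.R.T@s.t
    def ray(s,u,v): return s.R.T@np.array([(u-s.cx)/s.f,(v-s.cy)/s.f,1.])
    def plane(s,u,v,z):
        r=s.ray(u,v); return s.C+r*(z-s.C[2])/r[2]
    def depth(s,u,v,d): return s.C+s.ray(u,v)*d
    def proj(s,P):
        c=s.R@np.asarray(P)+s.t; return np.array([s.f*c[0]/c[2]+s.cx,s.f*c[1]/c[2]+s.cy])
    def cloud(s,d):
        v,u=np.mgrid[0:d.shape[0],0:d.shape[1]]
        c=np.stack([(u-s.cx)/s.f*d,(v-s.cy)/s.f*d,d],-1); return (c-s.t)@s.R
top,side=Cam("top"),Cam("side")
def crop(p,x0,x1,y0,y1,k): return cv2.resize(p[y0:y1,x0:x1],None,fx=k,fy=k,interpolation=cv2.INTER_CUBIC)
E
python3 - <<'E'
from h import *
t=cv2.imread("pics/top0.png");s=cv2.imread("pics/side0.png")
print(top.C,side.C,top.f)
a=crop(t,365,410,200,245,8);b=crop(s,290,340,270,315,8)
c=crop(t,265,315,145,220,5)[:360,:];d=crop(s,295,372,90,220,4)
def pad(x,h,w):
    o=np.zeros((h,w,3),np.uint8);o[:min(h,x.shape[0]),:min(w,x.shape[1])]=x[:h,:w];return o
cv2.imwrite("pics/c1.png",np.hstack([pad(a,360,360),pad(b,360,400)]))
cv2.imwrite("pics/c2.png",np.hstack([pad(crop(t,205,315,140,220,4),520,440),pad(d,520,308)]))
E
```

```text
[0.40612925 0.03914404 1.11859273] [ 0.39671494 -0.62157137  0.79563917] 387.26389058147953
```

View pics/c1.png

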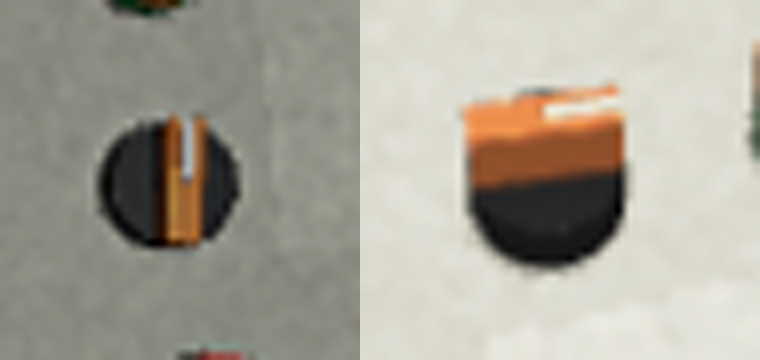

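View pics/c2.png

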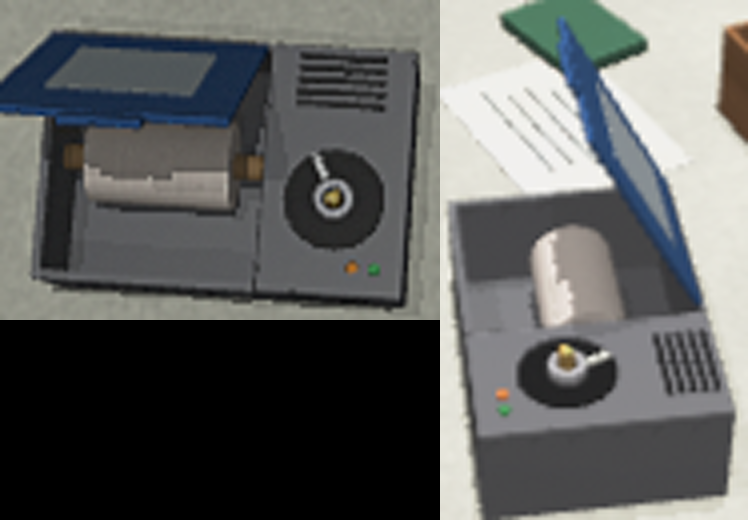

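The crop confirms the black skirt with an orange bar. Its white pointer runs up-image, about (388,214) to (388,222) in the top view. The printer's disc is at about (288,189) in the top view, with its mark pointing up-left to (285,181), and the lid is open. Next I measure.

```bash
cat > meas.py <<'E'
from h import *
t=cv2.imread("pics/top0.png");s=cv2.imread("pics/side0.png")
dt=np.load("pics/top0.npy");ds=np.load("pics/side0.npy")
def hsv(p): return cv2.cvtColor(p,cv2.COLOR_BGR2HSV)
def pix(m,x0,x1,y0,y1):
    v,u=np.nonzero(m[y0:y1,x0:x1]); return np.c_[u+x0,v+y0]
for nm,img,cam,d,box in(("top",t,top,dt,(370,405,208,240)),("side",s,side,ds,(298,332,275,310))):
    h=hsv(img); org=(h[...,0]>5)&(h[...,0]<22)&(h[...,1]>120)&(h[...,2]>(60 if nm=="top" else 190))
    wh=(h[...,1]<90)&(h[...,2]>(120 if nm=="top" else 225))
    blk=(h[...,2]<70)
    P=cam.cloud(d)
    po=pix(org,*box); pb=pix(blk,*box)
    W=np.array([cam.plane(u,v,.046) for u,v in po]); 
    c,(w,l),a=cv2.minAreaRect((W[:,:2]*1000).astype(np.float32)); print(nm,"bar rect mm",c,w,l,a,"n",len(po))
    cl=P[box[2]:box[3],box[0]:box[1]].reshape(-1,3); k=cl[cl[:,2]>.040]; print(" cloud>40mm",len(k),k.mean(0),k[:,2].max())
    k=cl[(cl[:,2]>.012)]; print(" cloud>12 bbox",k.min(0),k.max(0))
    c,r=cv2.minEnclosingCircle(pb.astype(np.float32)); print(" black circ",c,r,cam.plane(*c,.022 if nm=='top' else .01))
# disc & printer deck
P=top.cloud(dt); 
m=(P[...,2]>.078)&(P[...,2]<.092); pp=pix(m,200,320,140,225); print("deck n",len(pp), "z",np.median(P[m][:,2]))
W=P[pp[:,1],pp[:,0]]; print(W.min(0),W.max(0))
hh=hsv(t); print("pixels near disc"); 
print(hh[176:202,274:303,2])
E
python3 meas.py
```

```text
top bar rect mm (451.6107177734375, -158.79129028320312) 11.073197364807129 41.67982864379883 88.49388885498047 n 71
 cloud>40mm 73 [ 0.45241601 -0.14960997  0.09013635] 1.1185927320448419
 cloud>12 bbox [ 0.40612925 -0.1801531   0.01215577] [0.47521483 0.03914404 1.11859273]
 black circ (385.5, 223.0) 8.558721542358398 [ 0.45124466 -0.15610846  0.022     ]
side bar rect mm (455.8311767578125, -158.2056121826172) 11.108565330505371 40.95021057128906 86.44145965576172 n 59
 cloud>40mm 120 [ 0.45368646 -0.1779964   0.07655914] 0.79563916582065
 cloud>12 bbox [ 0.39671494 -0.62157137  0.01200691] [ 0.47840429 -0.13494898  0.79563917]
 black circ (313.0, 293.5) 9.34087085723877 [ 0.4560877  -0.16114924  0.01      ]
deck n 2514 z 0.0845945613856655
[0.47463652 0.06021178 0.07816165] [0.6604864  0.31758111 0.09197997]
pixels near disc
[[ 85  84  95  96  95  96  96  94  95  96  98 100 101 101 103 102 101  99
   99  99  97  98  97  96  96  97  98  97  97]
 [ 84  84  97  96  95  96  96  96  96  95  99  70  71  74  62  60  72  87
  104 103 100  98  98  97  97  97  97  98  97]
 [ 85  83  86  96
[... 2187 characters left out ...]
 41  43  41  41  44  42  43  42  40  43  42  42
   42  43  45  43  45  41  38  80 104 102  99]
 [ 97  97 101 100  48  37  40  41  41  44  41  42  43  44  44  43  44  42
   44  43  43  42  44  39  33 100 102 100 100]
 [ 97  98  97 102  99  52  39  40  41  42  43  42  44  42  44  43  44  44
   43  44  43  40  39  33  95 103 100  99 101]
 [ 97  97  99 100 103  99  43  34  40  40  41  41  44  44  44  42  43  44
   43  44  41  37  59  97 104 101 101 100  99]
 [ 96  98  97  99  99 101  98  85  42  38  41  41  41  42  42  43  41  42
   41  38  37  53  98 103 100  99 101  99 100]
 [ 98  98  98  98  99  99 102 101 101  48  36  33  35  35  39  38  36  35
   35  43  97  98 103 100  99 100 100 101 101]]
```

```bash
cat > meas2.py <<'E'
from meas import *
print("=====")
for nm,img,cam,box in(("top",t,top,(270,306,172,206)),("side",s,side,(308,345,170,198))):
    x0,x1,y0,y1=box; K=8
    g=cv2.resize(img[y0:y1,x0:x1],None,fx=K,fy=K,interpolation=cv2.INTER_CUBIC); h=hsv(g)
    def up(c): return ((c[0]+.5)/K-.5+x0,(c[1]+.5)/K-.5+y0)
    dk=(h[...,2]<68).astype(np.uint8)
    cs=max(cv2.findContours(dk,cv2.RETR_EXTERNAL,cv2.CHAIN_APPROX_NONE)[0],key=cv2.contourArea)
    hull=cv2.convexHull(cs); m=np.zeros_like(dk); cv2.fillConvexPoly(m,hull,1)
    e=cv2.fitEllipse(hull); M=cv2.moments(m,True); c=up((M['m10']/M['m00'],M['m01']/M['m00']))
    D=cam.plane(*c,.0865); print(nm,"disc",c,up(e[0]),np.array(e[1])/K,D)
    br=((h[...,0]>15)&(h[...,0]<35)&(h[...,1]>110)&(h[...,2]>110)).astype(np.uint8)&m
    M=cv2.moments(br,True); b=up((M['m10']/M['m00'],M['m01']/M['m00'])); print(" brass",b,M['m00']/K/K,cam.plane(*b,.107))
    # mark: bright, on disc plane, r 16..33mm
    wh=np.argwhere(((h[...,2]>110)&(h[...,1]<70))&(m>0))
    W=np.array([cam.plane(*up((q[1],q[0])),.0865)-D for q in wh])[:,:2]; r=np.hypot(*W.T); k=(r>.019)&(r<.036)
    if k.sum():
        # keep main angle
        w=W[k]; a=np.degrees(np.arctan2(w[:,1],w[:,0])); am=np.median(a); w=w[abs(a-am)<15]; mm=w.mean(0)
        vx=cv2.fitLine(w.astype(np.float32)*1000,cv2.DIST_L2,0,.01,.01).ravel()
        print(" mark ang",am,np.degrees(np.arctan2(mm[1],mm[0])),"line",vx,np.degrees(np.arctan2(vx[1],vx[0])),r[k].min(),r[k].max(),k.sum())
    cv2.imwrite(f"pics/m_{nm}.png",g)
# printer deck edges: right part
pts=pp[(W0:=P[pp[:,1],pp[:,0]])[:,2]>.081]
hh2=cv2.convexHull(pts.astype(np.int32)); ap=cv2.approxPolyDP(hh2,4,True).reshape(-1,2)
for q in ap: print("hull",q,top.plane(*q,.085))
E
python3 meas2.py | sed -n '/=====/,$p'
```

```text
=====
top disc (288.03705135900515, 189.55002962723552) (288.06521224975586, 189.57663917541504) [25.41896439 25.54407883] [0.54089098 0.11461935 0.0865    ]
 brass (287.88357843137254, 188.76663165266106) 5.578125 [0.54029757 0.11351853 0.107     ]
 mark ang 21.87447908635559 21.815105956983377 line [ 0.9198311   0.39231458 24.228895    9.698277  ] 23.098595 0.01905703489686179 0.034485106332695574 602
side disc (326.3118435423154, 182.95423676627783) (326.3495121002197, 182.97415256500244) [17.29756737 24.81886864] [0.54440515 0.11324368 0.0865    ]
 brass (325.8425235478807, 178.3756868131868) 9.953125 [0.54246606 0.10933468 0.107     ]
 mark ang 30.19224334841564 26.026234188980837 line [ 0.9832711   0.18214796 23.093475   11.276533  ] 10.494898 0.019008855062885213 0.03313250821549655 1116
hull [308 153] [0.64050345 0.06024721 0.085     ]
hull [304 214] [0.47477124 0.07221774 0.085     ]
hull [213 208] [0.49323009 0.3161418  0.085     ]
hull [218 147] [0.65965481 0.30502362 0.085     ]
```

```bash
python3 - <<'E' | tail -20
from meas import *
print("lid")
h=hsv(t); m=(h[...,0]>100)&(h[...,0]<125)&(h[...,1]>130); m[:140]=0;m[185:]=0;m[:,:195]=0;m[:,285:]=0
x=P[m]; x=x[(x[:,2]>.09)&(x[:,2]<.4)]
for q in np.percentile(x,[1,50,99],axis=0): print(q)
c=x.mean(0);n=np.linalg.svd(x-c)[2]; print(c,n)
Ps=side.cloud(ds);h=hsv(s); m=(h[...,0]>100)&(h[...,0]<125)&(h[...,1]>130); m[:90]=0;m[180:]=0;m[:,:315]=0;m[:,362:]=0
x=Ps[m]; x=x[(x[:,2]>.06)&(x[:,2]<.4)]
for q in np.percentile(x,[1,50,99],axis=0): print(q)
c=x.mean(0);n=np.linalg.svd(x-c)[2]; print(c,n)
E
```

```text
43  44  43  40  39  33  95 103 100  99 101]
 [ 97  97  99 100 103  99  43  34  40  40  41  41  44  44  44  42  43  44
   43  44  41  37  59  97 104 101 101 100  99]
 [ 96  98  97  99  99 101  98  85  42  38  41  41  41  42  42  43  41  42
   41  38  37  53  98 103 100  99 101  99 100]
 [ 98  98  98  98  99  99 102 101 101  48  36  33  35  35  39  38  36  35
   35  43  97  98 103 100  99 100 100 101 101]]
lid
[0.5644893  0.16127532 0.09714404]
[0.5889474  0.230226   0.20818251]
[0.65004034 0.30541998 0.24607484]
[0.59914565 0.23155118 0.18809332] [[-0.47014173  0.11798499  0.87466925]
 [ 0.11222182  0.99097204 -0.07335306]
 [-0.87542733  0.06367064 -0.4791378 ]]
[0.5687032  0.158915   0.09617812]
[0.59095404 0.19406586 0.20878952]
[0.65210779 0.3016307  0.24571495]
[0.59944128 0.20841902 0.18907276] [[ 0.36494898 -0.54462391 -0.75511393]
 [ 0.31059562  0.83581092 -0.45271455]
 [-0.87769163  0.06931737 -0.47418614]]
```

```bash
cat > go.py <<'E'
import sys,numpy as np,cv2
from rig import monitor
# usage: go.py x y z [yaw of tool x deg]; prints slide (mm, tool axes) + twist from measured pose
s=monitor.state();R=np.array(s["tcp_rot"]);p=np.array(s["tool_pos"])
print("t",round(s["time"],2),"pos",p.round(4),"yaw x",round(np.degrees(np.arctan2(R[1,0],R[0,0])),2),"tilt z",R[:,2].round(4),"F",np.round(s["ft_force"],2),"open",round(s["opening"],4),"q",np.round(s["q"],1))
a=[float(v) for v in sys.argv[1:]]
yaw=None
if len(a)%3==1: yaw=a.pop()
for i in range(0,len(a),3):
    print("slide",(R.T@(np.array(a[i:i+3])-p)*1000).round(1).tolist())
if yaw is not None:
    c,n=np.cos(np.radians(yaw)),np.sin(np.radians(yaw))
    T=np.array([[c,n,0],[n,-c,0],[0,0,-1.]])
    print("twist",cv2.Rodrigues(R.T@T)[0].ravel().round(4).tolist())
E
python3 go.py .132 -.508 .30 .615 .234 .30
```

```text
t 0.1 pos [ 0.1323 -0.5078  0.2021] yaw x -75.4 tilt z [-1.e-04  1.e-03 -1.e+00] F [ 0.64  1.16 -0.11] open 0.0855 q [-84.3  15.1  -2.8  72.2  -0.   81.1]
slide [0.1, 0.3, -97.9]
slide [-596.3, -654.1, -97.3]
```

```bash
python3 -m creep '{"slide":[[0,0,-40],[0,0,-75],[-20,-25,-98],[-45,-50,-98],[-70,-75,-98],[-95,-105,-98],[-120,-130,-98],[-145,-160,-98],[-175,-190,-98],[-200,-220,-98],[-225,-245,-98],[-250,-275,-98]],"twist":[[0,0,0],[0,0,0],[0,0,0],[0,0,0],[0,0,0],[0,0,0],[0,0,0],[0,0,0],[0,0,0],[0,0,0],[0,0,0],[0,0,0]],"gripper":[0.3,0.6,1,1,1,1,1,1,1,1,1,1]}' 20; python3 go.py .615 .234 .30
```

```text
time: 1.1
tool_pos: [0.3356, -0.195, 0.3005]
tcp_rot: [[0.252, -0.968, -0.0], [-0.968, -0.252, -0.0], [0.0, 0.0, -1.0]]
ft_force: [1.2, -0.8, -0.1]
opening: -0.0001
t 1.1 pos [ 0.3356 -0.195   0.3005] yaw x -75.42 tilt z [-0.e+00 -1.e-04 -1.e+00] F [ 1.22 -0.8  -0.14] open -0.0001 q [-42.2   0.6  -5.2  84.2  -0.  123.2]
slide [-344.9, -378.4, 0.5]
```

```bash
python3 -m creep '{"slide":[[-25,-28,0],[-50,-56,0],[-75,-84,0],[-100,-112,0],[-125,-140,0],[-150,-168,0],[-175,-196,0],[-200,-224,0],[-225,-252,0],[-250,-280,0],[-275,-305,0],[-300,-330,0]],"twist":[[0,0,-0.12],[0,0,-0.24],[0,0,-0.36],[0,0,-0.48],[0,0,-0.6],[0,0,-0.72],[0,0,-0.84],[0,0,-0.96],[0,0,-1.08],[0,0,-1.2],[0,0,-1.32],[0,0,-1.44]],"gripper":[1,1,1,1,1,1,1,1,1,1,1,1]}'; python3 go.py .615 .234 .30 85.8
```

```text
time: 2.1
tool_pos: [0.5797, 0.1786, 0.3]
tcp_rot: [[0.992, 0.13, -0.001], [0.13, -0.992, -0.0], [-0.001, 0.0, -1.0]]
ft_force: [0.2, -0.9, 0.5]
opening: -0.0002
t 2.1 pos [0.5797 0.1786 0.3   ] yaw x 7.46 tilt z [-5.e-04 -2.e-04 -1.e+00] F [ 0.25 -0.88  0.54] open -0.0002 q [ 9.4 23.6 25.3 91.7 -0.  92. ]
slide [42.2, -50.4, 0.0]
twist [-0.0003, 0.0005, -1.3672]
```

```bash
python3 -m creep '{"slide":[[8,-9,0],[16,-18,0],[24,-28,0],[32,-38,0],[42,-50,0],[42,-50,0],[42,-50,0],[42,-50,0],[42,-50,0],[42,-50,0],[42,-50,0],[42,-50,0]],"twist":[[0,0,-0.12],[0,0,-0.24],[0,0,-0.36],[0,0,-0.48],[0,0,-0.6],[0,0,-0.72],[0,0,-0.84],[0,0,-0.96],[0,0,-1.08],[0,0,-1.2],[0,0,-1.31],[0,0,-1.367]],"gripper":[1,1,1,1,1,1,1,1,1,1,1,1]}'; python3 - <<'E'
from h import *
for n in("side","top"):
    p,d=eyes.grab_frame(n); cv2.imwrite(f"pics/{n}1.png",p); np.save(f"pics/{n}1.npy",d)
t=cv2.imread("pics/top1.png");s=cv2.imread("pics/side1.png")
cv2.imwrite("pics/c3.png",np.hstack([crop(t,190,320,100,240,3),crop(s,270,390,40,180,3)]))
E
python3 go.py .615 .234 .21 .597 .235 .21 .557 .238 .18 .531 .24 .138 .522 .241 .09
```

```text
time: 3.1
tool_pos: [0.6146, 0.2315, 0.3001]
tcp_rot: [[0.073, 0.997, -0.001], [0.997, -0.073, -0.0], [-0.0, -0.001, -1.0]]
ft_force: [0.7, 0.0, -0.7]
opening: -0.0002
t 3.2 pos [0.6146 0.2315 0.3001] yaw x 85.48 tilt z [-7.e-04 -2.e-04 -1.e+00] F [-0.17 -0.11 -0.36] open -0.0003 q [13.5 29.9 36.  96.2 -0.  18.1]
slide [2.6, 0.3, 90.1]
slide [2.2, -17.7, 90.1]
slide [2.0, -57.8, 120.2]
slide [2.0, -83.9, 162.2]
slide [2.3, -92.9, 210.2]
```

View pics/c3.png

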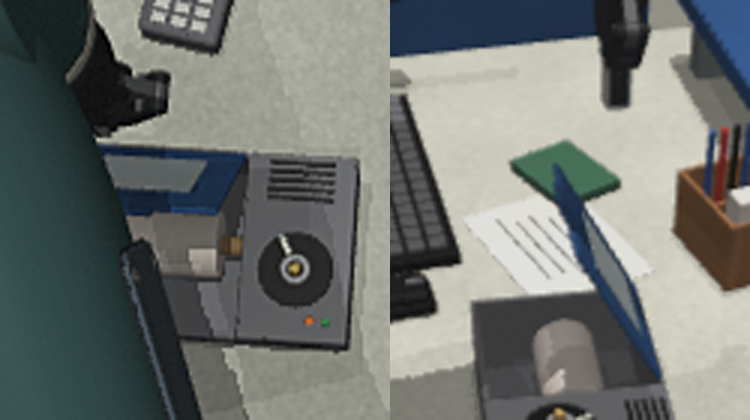

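```bash
python3 -m creep '{"slide":[[2,0,30],[2,0,60],[2,0,90],[2,-6,90],[2,-12,90],[2,-18,90],[2,-29,96],[2,-40,103],[2,-49,111],[2,-58,120],[2,-65,129],[2,-72,139]],"twist":[[0,0,0],[0,0,0],[0,0,0],[0,0,0],[0,0,0],[0,0,0],[0,0,0],[0,0,0],[0,0,0],[0,0,0],[0,0,0],[0,0,0]],"gripper":[1,1,1,1,1,1,1,1,1,1,1,1]}'; python3 - <<'E'
from h import *
for n in("side",):
    p,d=eyes.grab_frame(n); cv2.imwrite(f"pics/{n}2.png",p); np.save(f"pics/{n}2.npy",d)
s=cv2.imread("pics/side2.png")
cv2.imwrite("pics/c4.png",crop(s,270,390,60,220,3))
E
python3 go.py .525 .24 .115 .522 .241 .09
```

```text
time: 4.2
tool_pos: [0.5435, 0.2398, 0.1639]
tcp_rot: [[0.08, 0.997, 0.004], [0.997, -0.08, 0.001], [0.001, 0.004, -1.0]]
ft_force: [0.0, 0.2, 1.0]
opening: -0.0
t 4.25 pos [0.5418 0.2396 0.162 ] yaw x 85.42 tilt z [ 1.1e-03  5.0e-04 -1.0e+00] F [ 0.89  1.56 -0.33] open 0.0001 q [16.  22.5  2.  69.5  0.  20.6]
slide [-1.0, -16.8, 47.0]
slide [-0.3, -19.9, 72.0]
```

View pics/c4.png

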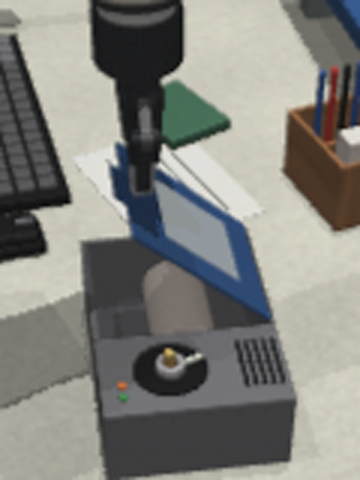

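The side crop shows the finger behind the lid and the lid swung down to roughly 35°. I continue the sweep.

```bash
python3 -m creep '{"slide":[[-1,-6,12],[-1,-11,22],[-1,-14,34],[-1,-17,46],[-1,-18,54],[-1,-19,62],[-1,-19,68],[-1,-19,72],[-1,-19,74],[-1,-19,75],[-1,-19,75],[-1,-19,75]],"twist":[[0,0,0],[0,0,0],[0,0,0],[0,0,0],[0,0,0],[0,0,0],[0,0,0],[0,0,0],[0,0,0],[0,0,0],[0,0,0],[0,0,0]],"gripper":[1,1,1,1,1,1,1,1,1,1,1,1]}'; python3 - <<'E'
from h import *
for n in("side",):
    p,d=eyes.grab_frame(n); cv2.imwrite(f"pics/{n}3.png",p); np.save(f"pics/{n}3.npy",d)
s=cv2.imread("pics/side3.png")
cv2.imwrite("pics/c5.png",crop(s,270,390,60,220,3))
E
python3 go.py .522 .241 .09
```

```text
time: 5.25
tool_pos: [0.5243, 0.2398, 0.0867]
tcp_rot: [[0.08, 0.997, 0.0], [0.997, -0.08, 0.0], [0.0, 0.0, -1.0]]
ft_force: [-0.7, -0.5, 0.0]
opening: -0.0004
t 5.3 pos [0.5243 0.2398 0.0868] yaw x 85.42 tilt z [ 5.e-04  1.e-04 -1.e+00] F [ 0.34 -0.26 -0.96] open 0.0001 q [16.5 23.3 -8.7 57.9 -0.  21.1]
slide [1.0, -2.4, -3.2]
```

View pics/c5.png

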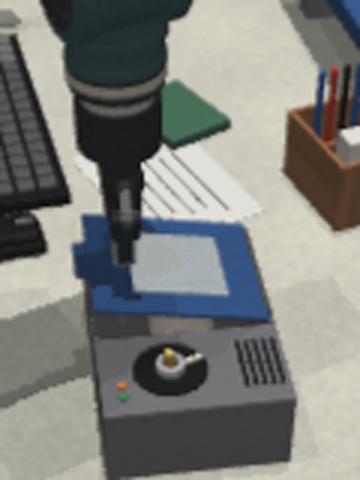

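```bash
cat > lid.py <<'E'
from h import *
import sys
p=cv2.imread(f"pics/side{sys.argv[1]}.png");d=np.load(f"pics/side{sys.argv[1]}.npy")
Ps=side.cloud(d);h=cv2.cvtColor(p,cv2.COLOR_BGR2HSV); m=(h[...,0]>100)&(h[...,0]<125)&(h[...,1]>130); m[:100]=0;m[182:]=0;m[:,:290]=0;m[:,362:]=0
x=Ps[m]; x=x[(x[:,2]>.04)&(x[:,2]<.4)&(x[:,0]<.7)&(x[:,1]>.14)]
c=x.mean(0)
for _ in range(4):
    n=np.linalg.svd(x-c)[2][2]; r=(x-c)@n; x=x[abs(r)<.006]; c=x.mean(0)
print(len(x),c,n,"angle",np.degrees(np.arctan2(n[0],n[2])))
for q in np.percentile(x,[1,50,99],axis=0): print(q)
E
python3 lid.py 3
```

```text
965 [0.56725453 0.2208238  0.10584165] [-0.17474625  0.0153479  -0.98449388] angle -169.9349104115102
[0.48438637 0.16206527 0.09029279]
[0.56710005 0.21062428 0.10590819]
[0.6505589  0.3043791  0.12154321]
```

```bash
python3 - <<'E'
from h import *
print(side.proj([.524,.24,.087]),side.proj([.524,.24,.113]))
p=cv2.imread("pics/side3.png");d=np.load("pics/side3.npy");P=side.cloud(d)
for v in range(110,156,4): print(v,[tuple((P[v,u]*1000).round().astype(int)) for u in (304,308,311,314)])
p,d=eyes.grab_frame("top");cv2.imwrite("pics/top4.png",p);cv2.imwrite("pics/c6.png",np.hstack([crop(p,190,320,100,240,3),crop(cv2.imread("pics/side3.png"),285,345,110,180,6)]))
E
```

```text
[310.47264028 154.27971065] [310.15050419 147.12994815]
110 [(np.int64(508), np.int64(207), np.int64(258)), (np.int64(517), np.int64(202), np.int64(260)), (np.int64(525), np.int64(201), np.int64(260)), (np.int64(533), np.int64(203), np.int64(257))]
114 [(np.int64(507), np.int64(206), np.int64(247)), (np.int64(517), np.int64(201), np.int64(249)), (np.int64(525), np.int64(205), np.int64(245)), (np.int64(532), np.int64(204), np.int64(245))]
118 [(np.int64(509), np.int64(225), np.int64(223)), (np.int64(517), np.int64(205), np.int64(235)), (np.int64(524), np.int64(201), np.int64(237)), (np.int64(532), np.int64(204), np.int64(233))]
122 [(np.int64(508), np.int64(223), np.int64(212)), (np.int64(515), np.int64(197), np.int64(228)), (np.int64(523), np.int64(202), np.int64(224)), (np.int64(531), np.int64(198), np.int64(225))]
126 [(np.int64(508), np.int64(225), np.int64(198)), (np.int64(515), np.int64(203), np.int64(212)), (np.int64(522), np.int64(194), np.int64(217)), (np.int64(531), np.int64(205), np.int64(208))]
130 [(np.int64(541), np.int64(483), np.int64(-1)), (np.int64(514), np.int64(198
[... 570 characters left out ...]
int64(235), np.int64(136)), (np.int64(525), np.int64(225), np.int64(142)), (np.int64(534), np.int64(233), np.int64(135))]
146 [(np.int64(507), np.int64(241), np.int64(119)), (np.int64(518), np.int64(237), np.int64(121)), (np.int64(525), np.int64(228), np.int64(126)), (np.int64(534), np.int64(231), np.int64(122))]
150 [(np.int64(504), np.int64(224), np.int64(118)), (np.int64(516), np.int64(227), np.int64(114)), (np.int64(524), np.int64(228), np.int64(112)), (np.int64(533), np.int64(227), np.int64(112))]
154 [(np.int64(501), np.int64(207), np.int64(119)), (np.int64(512), np.int64(207), np.int64(116)), (np.int64(521), np.int64(208), np.int64(114)), (np.int64(529), np.int64(209), np.int64(112))]
```

View pics/c6.png

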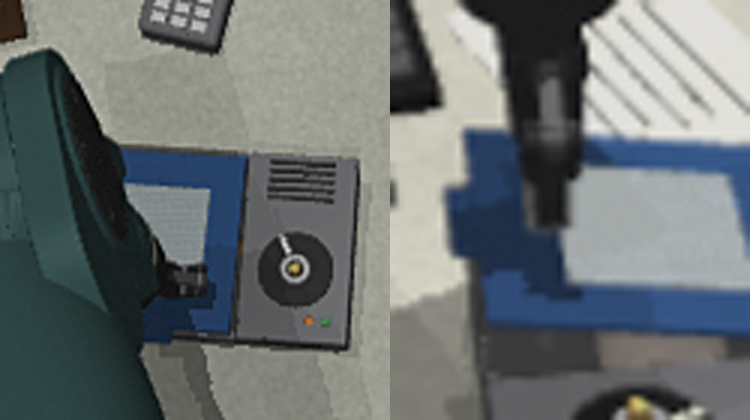

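```bash
python3 - <<'E'
from h import *
p,d=eyes.grab_frame("side");cv2.imwrite("pics/side5.png",p);np.save("pics/side5.npy",d)
cv2.imwrite("pics/c7.png",crop(p,285,345,110,180,6))
E
python3 lid.py 5; python3 go.py
```

```text
965 [0.56733982 0.22102696 0.10580615] [-0.17574589  0.01438529 -0.98433045] angle -169.8768740720628
[0.4843544  0.16185372 0.08978011]
[0.56687033 0.21074231 0.10599608]
[0.65022664 0.30442124 0.121343  ]
t 5.4 pos [0.5242 0.2398 0.0867] yaw x 85.43 tilt z [ 3.e-04  1.e-04 -1.e+00] F [-0.16 -0.54 -0.33] open -0.0004 q [16.5 23.3 -8.7 57.9 -0.  21.1]
```

View pics/c7.png

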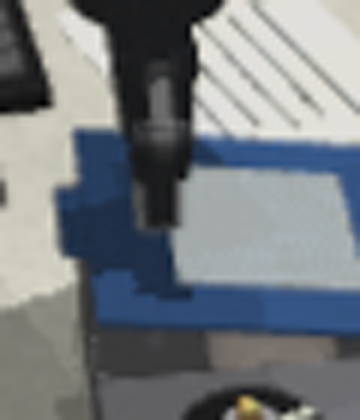

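```bash
python3 - <<'E'
from h import *
for z in(.30,.31,.32,.33): print(z,side.proj([.6146,.2315,z]),top.proj([.6146,.2315,z]))
P=side.cloud(np.load("pics/side1.npy"))
for v in range(60,84,2): print(v,P[v,345].round(3))
E
```

```text
0.3 [343.6814968   85.23201163] [226.48679977 143.41464485]
0.31 [343.7861638   81.58554453] [225.39931923 142.25335303]
0.32 [343.89239256  77.88466793] [224.2852758 141.0636954]
0.33 [344.00021828  74.12815488] [223.14368421 139.84461982]
60 [0.609 0.203 0.381]
62 [0.608 0.2   0.377]
64 [0.613 0.22  0.362]
66 [0.613 0.218 0.358]
68 [0.613 0.216 0.354]
70 [0.614 0.219 0.347]
72 [0.614 0.22  0.342]
74 [0.614 0.218 0.337]
76 [0.769 0.818 0.001]
78 [ 0.768  0.812 -0.005]
80 [ 0.762  0.788 -0.   ]
82 [0.757 0.77  0.001]
```

The finger is resting on the lid, which is still about 10° open. The visible tip is roughly 25 mm higher than the reported TCP, so I keep pressing, guided by force and image.

```bash
python3 -m creep '{"slide":[[0,0,5],[0,0,10],[0,0,14],[0,0,17],[0,0,20],[0,0,20]],"twist":[[0,0,0],[0,0,0],[0,0,0],[0,0,0],[0,0,0],[0,0,0]],"gripper":[1,1,1,1,1,1]}'; python3 - <<'E'
from h import *
p,d=eyes.grab_frame("side");cv2.imwrite("pics/side6.png",p);np.save("pics/side6.npy",d)
E
python3 lid.py 6; python3 go.py
```

```text
time: 5.9
tool_pos: [0.5237, 0.2396, 0.0657]
tcp_rot: [[0.08, 0.997, -0.001], [0.997, -0.08, -0.0], [-0.0, -0.001, -1.0]]
ft_force: [0.5, 0.1, 0.3]
opening: 0.0004
1012 [0.5662529  0.22140362 0.09272196] [ 0.02297169 -0.00451616  0.99972592] angle 1.3163098826917472
[0.48212953 0.16182173 0.08841867]
[0.56735382 0.21166022 0.09281364]
[0.64978254 0.30515074 0.09683689]
t 5.95 pos [0.5238 0.2397 0.0661] yaw x 85.43 tilt z [-6.e-04 -2.e-04 -1.e+00] F [-0.46 -0.04 -0.54] open 0.0003 q [ 16.5  24.2 -10.7  55.1  -0.   21.1]
```

```bash
python3 -m creep '{"slide":[[0,0,2],[0,0,3],[0,0,4],[0,0,4],[0,0,4]],"twist":[[0,0,0],[0,0,0],[0,0,0],[0,0,0],[0,0,0]],"gripper":[1,1,1,1,1]}'; python3 go.py
```

```text
time: 6.37
tool_pos: [0.524, 0.2397, 0.0625]
tcp_rot: [[0.08, 0.997, -0.0], [0.997, -0.08, -0.0], [-0.0, -0.0, -1.0]]
ft_force: [0.6, -0.6, 0.6]
opening: 0.0001
t 6.37 pos [0.524  0.2397 0.0625] yaw x 85.43 tilt z [-0. -0. -1.] F [ 0.55 -0.57  0.61] open 0.0001 q [ 16.5  24.4 -11.1  54.5  -0.   21.1]
```

```bash
python3 -m creep '{"slide":[[0,0,1],[0,0,2],[0,0,2],[0,0,2]],"twist":[[0,0,0],[0,0,0],[0,0,0],[0,0,0]],"gripper":[1,1,1,1]}'; python3 - <<'E'
from h import *
p,d=eyes.grab_frame("side");cv2.imwrite("pics/side7.png",p);np.save("pics/side7.npy",d)
cv2.imwrite("pics/c8.png",crop(p,285,365,90,220,4))
E
python3 lid.py 7; python3 go.py
```

```text
time: 6.7
tool_pos: [0.5242, 0.2398, 0.0619]
tcp_rot: [[0.08, 0.997, 0.001], [0.997, -0.08, 0.0], [0.0, 0.001, -1.0]]
ft_force: [-6.7, -2.3, 20.5]
opening: -0.0002
1013 [0.56602026 0.22203166 0.09059901] [-0.00337713 -0.00126624  0.9999935 ] angle -0.19349599746666699
[0.48192085 0.16179895 0.08690518]
[0.5665606  0.21222012 0.09064507]
[0.64975172 0.30590253 0.09378057]
t 6.75 pos [0.5242 0.2398 0.0619] yaw x 85.43 tilt z [ 1.4e-03  3.0e-04 -1.0e+00] F [-6.43 -2.3  19.93] open 0.0 q [ 16.5  24.4 -11.2  54.3  -0.   21.1]
```

View pics/c8.png

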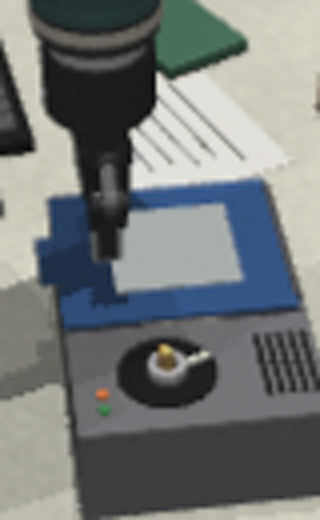

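Lid shut: 0° in the depth fit, with a 20 N stop felt. The true fingertip is about 29 mm above the reported TCP, because contact at z 0.091 read 0.062. Now I lift and move over the knob.

```bash
python3 -m creep '{"slide":[[0,0,-15],[0,0,-50],[0,0,-85],[0,0,-110],[0,0,-120]],"twist":[[0,0,0],[0,0,0],[0,0,0],[0,0,0],[0,0,0]],"gripper":[1,1,1,1,1]}'; python3 go.py .4537 -.1585 .16 87.5
```

```text
time: 7.17
tool_pos: [0.5252, 0.2401, 0.1843]
tcp_rot: [[0.08, 0.997, 0.004], [0.997, -0.08, 0.001], [0.002, 0.004, -1.0]]
ft_force: [-0.2, 0.1, -0.6]
opening: -0.0001
t 7.17 pos [0.5252 0.2401 0.1843] yaw x 85.43 tilt z [ 0.0045  0.0013 -1.    ] F [-0.22  0.1  -0.59] open -0.0001 q [16.5 20.4  2.3 71.6 -0.  21.1]
slide [-403.1, -39.6, 23.5]
twist [0.0044, -0.0016, -0.0361]
```

```bash
python3 -m creep '{"slide":[[-35,-4,0],[-70,-7,0],[-108,-11,0],[-146,-15,0],[-184,-18,0],[-222,-22,0],[-260,-26,0],[-298,-30,0],[-336,-33,6],[-370,-37,14],[-395,-39,20],[-403,-40,20]],"twist":[[0,0,0],[0,0,0],[0,0,0],[0,0,0],[0,0,-0.01],[0,0,-0.02],[0,0,-0.03],[0,0,-0.036],[0,0,-0.036],[0,0,-0.036],[0,0,-0.036],[0,0,-0.036]],"gripper":[1,1,1,1,1,0.5,0,0,0,0,0,0]}'; python3 -m creep '{"slide":[[0,0,0],[0,0,0]],"twist":[[0,0,0],[0,0,0]],"gripper":[0,0]}'
python3 - <<'E'
from h import *
for n in("side","top"):
    p,d=eyes.grab_frame(n); cv2.imwrite(f"pics/{n}8.png",p); np.save(f"pics/{n}8.npy",d)
t=cv2.imread("pics/top8.png");s=cv2.imread("pics/side8.png")
cv2.imwrite("pics/c9.png",np.hstack([crop(t,330,450,130,270,3),crop(s,250,390,180,320,3)]))
E
python3 lid.py 8
python3 go.py .4537 -.1585 .07 87.5
```

```text
time: 8.17
tool_pos: [0.451, -0.1617, 0.1595]
tcp_rot: [[0.047, 0.999, -0.001], [0.999, -0.047, -0.0], [-0.0, -0.001, -1.0]]
ft_force: [1.0, -0.3, -0.7]
opening: 0.0833
time: 8.33
tool_pos: [0.4521, -0.1585, 0.1606]
tcp_rot: [[0.045, 0.999, 0.0], [0.999, -0.045, 0.0], [0.0, 0.0, -1.0]]
ft_force: [-0.6, -0.3, 0.6]
opening: 0.0855
434 [0.62401527 0.21275928 0.09068257] [ 0.00200248 -0.00232974  0.99999528] angle 0.11473384044773034
[0.57244252 0.16022503 0.08741293]
[0.62972036 0.19894788 0.09075916]
[0.65116893 0.29845219 0.0936517 ]
t 8.43 pos [ 0.4523 -0.1578  0.1608] yaw x 87.55 tilt z [ 3.e-04  1.e-04 -1.e+00] F [-0.4   0.52  0.03] open 0.0855 q [-29.   11.6 -14.1  64.2   0.  -26.5]
slide [-0.7, 1.4, 90.8]
twist [0.0003, -0.0001, 0.0009]
```

View pics/c9.png

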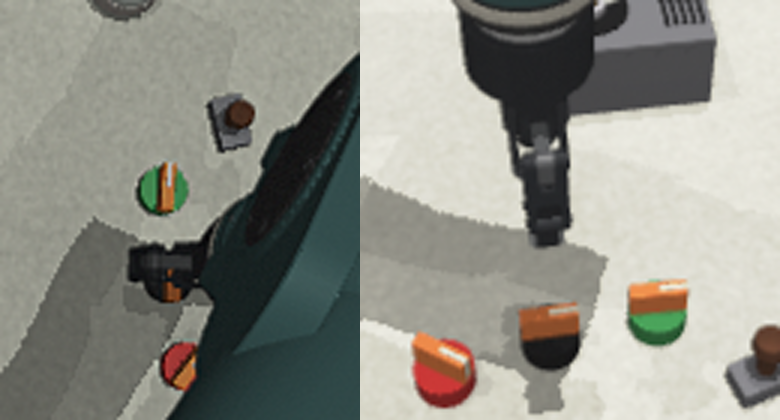

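```bash
python3 -m creep '{"slide":[[0,0,30],[-1,1,60],[-1,1,90],[-1,1,115],[-1,1,125],[-1,1,125],[-1,1,125]],"twist":[[0,0,0],[0,0,0],[0,0,0],[0,0,0],[0,0,0],[0,0,0],[0,0,0]],"gripper":[0,0,0,0,0,0,0]}'
python3 - <<'E'
from h import *
for n in("side",):
    p,d=eyes.grab_frame(n); cv2.imwrite(f"pics/{n}9.png",p); np.save(f"pics/{n}9.npy",d)
s=cv2.imread("pics/side9.png")
cv2.imwrite("pics/c10.png",crop(s,275,355,210,310,6))
P=side.cloud(np.load("pics/side9.npy"))
for v in range(240,300,4): print(v,[ (P[v,u]*1000).round().astype(int).tolist() for u in (305,310,314,318)])
E
python3 go.py .4537 -.1585 .035 87.5
```

```text
time: 9.02
tool_pos: [0.4532, -0.1589, 0.0358]
tcp_rot: [[0.042, 0.999, -0.0], [0.999, -0.042, 0.0], [0.0, -0.0, -1.0]]
ft_force: [-0.1, -0.3, 0.8]
opening: 0.0852
240 [[443, -199, 257], [451, -200, 256], [458, -199, 254], [468, -187, 236]]
244 [[443, -192, 237], [452, -195, 238], [459, -196, 238], [466, -193, 233]]
248 [[442, -194, 228], [451, -197, 229], [458, -195, 224], [466, -195, 223]]
252 [[442, -193, 215], [451, -195, 214], [458, -196, 214], [465, -196, 212]]
256 [[441, -194, 204], [450, -197, 205], [458, -196, 202], [465, -194, 197]]
260 [[442, -178, 169], [450, -196, 191], [457, -196, 190], [467, -182, 166]]
264 [[441, -183, 162], [449, -197, 179], [457, -196, 177], [466, -187, 160]]
268 [[440, -188, 156], [448, -201, 173], [455, -207, 179], [465, -189, 149]]
272 [[439, -193, 150], [460, -95, -1], [453, -217, 180], [460, -218, 181]]
276 [[437, -199, 145], [444, -224, 181], [451, -226, 182], [459, -227, 180]]
280 [[445, -115, -1], [397, -622, 796], [451, -227, 169], [458, -229, 170]]
284 [[440, -157, 49], [397, -622, 796], [450, -229, 158], [458, -229, 156]]
288 [[439, -160, 38], [442, -231, 151], [451, -222, 134], [458, -224, 134]]
292 [[438, -162, 25], [441, -232, 138], [449, -231, 133], [457, -231, 132]]
296 [[437, -168, 18], [444, -208, 82], [451, -214, 89], [459, -216, 90]]
t 9.07 pos [ 0.4537 -0.1593  0.0363] yaw x 87.56 tilt z [ 8.e-04 -4.e-04 -1.e+00] F [-0.76  0.18  0.7 ] open 0.0852 q [-29.1  17.5 -27.2  45.2   0.  -26.6]
slide [0.8, 0.0, 1.3]
twist [0.0009, 0.0003, 0.001]
```

View pics/c10.png

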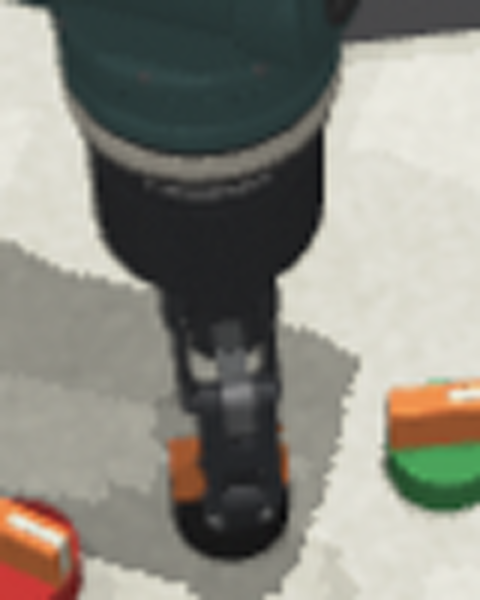

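```bash
python3 -m creep '{"slide":[[0,1,15],[0,1,28],[0,1,36],[0,1,38],[0,1,38]],"twist":[[0,0,0],[0,0,0],[0,0,0],[0,0,0],[0,0,0]],"gripper":[0,0,0,0,0]}'; python3 -m creep '{"slide":[[0,0,0],[0,0,0],[0,0,0],[0,0,0],[0,0,0],[0,0,0],[0,0,0],[0,0,0],[0,0,0],[0,0,0]],"twist":[[0,0,0],[0,0,0],[0,0,0],[0,0,0],[0,0,0],[0,0,0],[0,0,0],[0,0,0],[0,0,0],[0,0,0]],"gripper":[0.3,0.5,0.7,0.8,0.85,0.9,1,1,1,1]}' 40
python3 - <<'E'
from h import *
for n in("side",):
    p,d=eyes.grab_frame(n); cv2.imwrite(f"pics/{n}10.png",p); np.save(f"pics/{n}10.npy",d)
s=cv2.imread("pics/side10.png")
cv2.imwrite("pics/c11.png",crop(s,275,355,210,320,6)[:600])
E
python3 go.py
```

```text
time: 9.48
tool_pos: [0.4542, -0.1598, -0.0022]
tcp_rot: [[0.044, 0.999, 0.0], [0.999, -0.044, -0.0], [-0.0, 0.0, -1.0]]
ft_force: [-0.4, -0.6, 0.6]
opening: 0.0852
time: 10.32
tool_pos: [0.4541, -0.1599, -0.0023]
tcp_rot: [[0.044, 0.999, 0.0], [0.999, -0.044, -0.0], [-0.0, 0.0, -1.0]]
ft_force: [-1.2, 0.4, 4.8]
opening: 0.0111
t 10.37 pos [ 0.4541 -0.1599 -0.0023] yaw x 87.49 tilt z [ 3.e-04 -1.e-04 -1.e+00] F [0.32 0.21 5.2 ] open 0.0111 q [-29.1  20.2 -30.5  39.3   0.  -26.6]
```

View pics/c11.png

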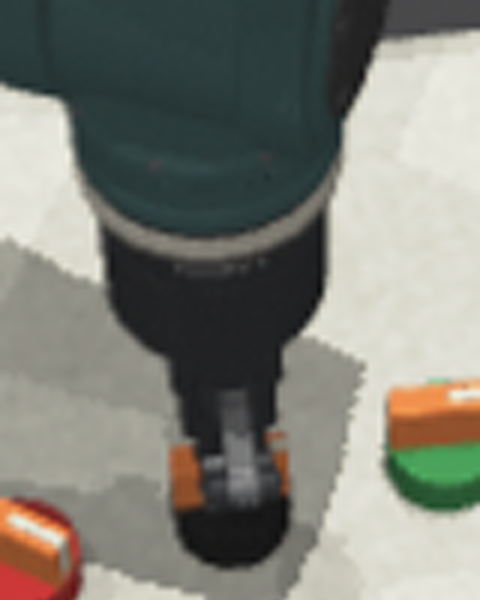

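```bash
python3 -m creep '{"slide":[[0,0,0],[0,0,-10],[0,0,-40],[0,0,-80],[0,0,-115],[0,0,-140],[0,0,-145],[0,0,-145]],"twist":[[0,0,0],[0,0,0],[0,0,0],[0,0,0],[0,0,0],[0,0,0],[0,0,0],[0,0,0]],"gripper":[1,1,1,1,1,1,1,1]}' 60
python3 - <<'E'
from h import *
for n in("side",):
    p,d=eyes.grab_frame(n); cv2.imwrite(f"pics/{n}11.png",p); np.save(f"pics/{n}11.npy",d)
s=cv2.imread("pics/side11.png")
cv2.imwrite("pics/c12.png",crop(s,265,375,160,310,4))
E
python3 go.py .5425 .114 .15 112.5
```

```text
time: 11.03
tool_pos: [0.4548, -0.1603, 0.1438]
tcp_rot: [[0.044, 0.999, 0.003], [0.999, -0.044, -0.001], [-0.001, 0.003, -1.0]]
ft_force: [0.5, 0.0, -1.1]
opening: 0.0111
t 11.08 pos [ 0.4541 -0.16    0.1423] yaw x 87.49 tilt z [ 5.e-04 -3.e-04 -1.e+00] F [-0.86  0.37 -1.46] open 0.0106 q [-29.1  12.4 -16.   61.5  -0.  -26.6]
slide [277.6, 76.3, -7.7]
twist [0.0005, 0.0004, -0.4365]
```

View pics/c12.png

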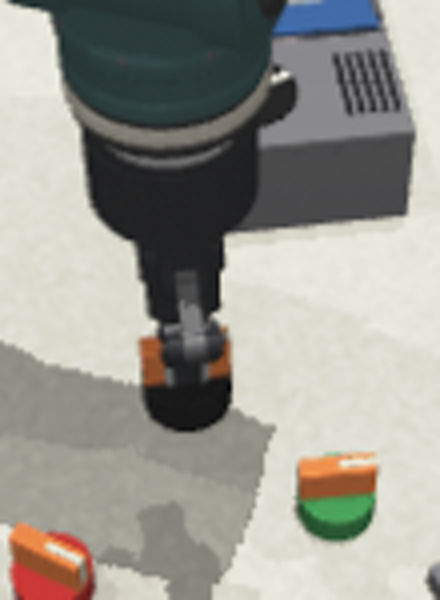

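```bash
python3 - <<'E'
from h import *
s=cv2.imread("pics/side11.png")
g=cv2.cvtColor(s,cv2.COLOR_BGR2GRAY).astype(float)
for v in range(252,268,2):
    row=cv2.resize(g[v:v+1,285:340],None,fx=8,fy=1,interpolation=cv2.INTER_CUBIC)[0]
    k=np.nonzero(row<75)[0]; print(v,285+(k[0]+.5)/8-.5,285+(k[-1]+.5)/8-.5,(570+(k[0]+k[-1]+1)/8-1)/2)
h=cv2.cvtColor(s,cv2.COLOR_BGR2HSV); m=(h[...,0]>5)&(h[...,0]<22)&(h[...,1]>120)
for v in range(244,258): 
    k=np.nonzero(m[v,290:335])[0]+290; print(v,k.tolist())
for z in(.145,.155,.167,.19): print(z,side.proj([.4541,-.16,z]),side.proj([.4541-.023,-.16,z]),side.proj([.4541+.023,-.16,z]))
E
```

```text
252 307.5625 315.1875 311.375
254 307.8125 321.9375 314.875
256 300.4375 322.3125 311.375
258 300.4375 322.0625 311.25
260 300.8125 322.0625 311.4375
262 301.4375 321.3125 311.375
264 302.4375 320.0625 311.25
266 305.3125 317.0625 311.1875
244 []
245 [300, 301, 302, 303, 304, 305, 321]
246 [300, 301, 302, 303, 304, 321]
247 [301, 302, 303, 304, 305, 321]
248 [300, 301, 302, 303, 304, 321]
249 [301, 302, 303, 304, 305, 320, 321]
250 [301, 302, 303, 304, 305, 318, 319, 320, 321]
251 [301, 302, 303, 304, 305, 318, 319, 320, 321]
252 [301, 302, 303, 304, 305, 318, 319, 320, 321]
253 [301, 302, 303, 304, 305, 318, 319, 320, 321]
254 [301, 302, 303, 304, 305, 318, 319, 320]
255 [301, 302, 303, 304, 305]
256 [301, 302, 303, 304, 305]
257 []
0.145 [309.92430587 258.55898307] [298.78198214 260.46731989] [320.98493813 256.66463749]
0.155 [309.745556   255.65240819] [298.50069115 257.56736124] [320.90722937 253.75162229]
0.167 [309.52671005 252.09384832] [298.15627693 254.01663604] [320.81209653 250.18544233]
0.19 [309.09344192 245.04866121] [297.47432678 246.98609708] [320.62377681 243.12602905]
```

```bash
python3 - <<'E'
from h import *
for z in(.08,.09,.1,.12): print(z,side.proj([.4537,-.21,z]))
s=cv2.imread("pics/side9.png");g=cv2.cvtColor(s,cv2.COLOR_BGR2GRAY)
for v in range(276,300,3): print(v,g[v,300:330].tolist())
s=cv2.imread("pics/side11.png");g=cv2.cvtColor(s,cv2.COLOR_BGR2GRAY)
for v in range(228,262,3): print(v,g[v,296:328].tolist())
E
```

```text
0.08 [315.05502557 296.53532322]
0.09 [314.92496779 294.01261491]
0.1 [314.79255455 291.44421818]
0.12 [314.52040102 286.16530314]
276 [145, 129, 127, 120, 102, 66, 50, 59, 61, 65, 66, 65, 109, 119, 116, 111, 105, 79, 57, 52, 50, 80, 133, 143, 142, 141, 139, 139, 140, 141]
279 [161, 138, 133, 134, 133, 127, 120, 93, 53, 40, 41, 39, 54, 66, 68, 68, 67, 51, 40, 39, 39, 108, 138, 145, 149, 150, 147, 146, 144, 143]
282 [140, 133, 133, 134, 122, 122, 120, 107, 63, 40, 40, 39, 45, 53, 53, 52, 52, 43, 39, 39, 39, 90, 142, 147, 146, 144, 144, 148, 147, 148]
285 [160, 159, 154, 120, 105, 104, 105, 96, 59, 41, 39, 38, 40, 40, 41, 41, 42, 39, 39, 39, 39, 53, 93, 136, 145, 143, 143, 146, 147, 147]
288 [161, 140, 133, 111, 97, 94, 92, 89, 66, 43, 39, 39, 37, 36, 36, 35, 34, 32, 44, 39, 39, 49, 92, 143, 157, 157, 149, 144, 144, 145]
291 [142, 137, 136, 94, 89, 92, 92, 91, 83, 57, 41, 37, 35, 62, 67, 68, 64, 60, 44, 40, 39, 39, 46, 104, 140, 148, 149, 147, 146, 196]
294 [131, 131, 132, 93, 47, 28, 25, 25, 27, 41, 41, 39, 43, 44, 44, 42, 41, 40, 37, 57, 41, 29, 23, 104, 141, 147, 145, 144, 195, 218]
[... 1208 characters left out ...]
8, 213, 139, 100, 99, 96, 92, 55, 33, 36, 37, 36, 36, 54, 57, 55, 51, 47, 42, 34, 32, 41, 77, 90, 140, 206, 219, 222, 223, 223]
252 [218, 218, 217, 218, 136, 92, 92, 92, 92, 91, 91, 91, 53, 34, 34, 33, 34, 33, 33, 63, 97, 96, 92, 92, 92, 92, 101, 203, 217, 217, 217, 215]
255 [211, 177, 208, 218, 136, 94, 92, 83, 79, 72, 83, 99, 67, 38, 33, 33, 32, 30, 30, 49, 50, 32, 24, 24, 24, 23, 40, 195, 214, 217, 220, 220]
258 [142, 144, 143, 141, 99, 47, 27, 27, 25, 26, 25, 26, 25, 26, 25, 24, 25, 23, 23, 24, 23, 22, 24, 24, 22, 23, 58, 199, 214, 214, 217, 219]
261 [141, 142, 141, 144, 141, 74, 23, 24, 23, 24, 25, 26, 26, 26, 27, 24, 27, 27, 25, 24, 24, 24, 23, 24, 23, 23, 135, 203, 216, 218, 218, 218]
```

```bash
python3 -m creep '{"slide":[[25,6,-8],[50,12,-8],[78,20,-8],[108,28,-8],[138,36,-8],[168,45,-8],[198,53,-8],[225,61,-8],[250,68,-8],[268,73,-8],[276,76,-8],[276,76,-8]],"twist":[[0,0,0],[0,0,0],[0,0,-0.05],[0,0,-0.1],[0,0,-0.15],[0,0,-0.2],[0,0,-0.25],[0,0,-0.3],[0,0,-0.35],[0,0,-0.4],[0,0,-0.436],[0,0,-0.436]],"gripper":[1,1,1,1,1,1,1,1,1,1,1,1]}';  python3 -m creep '{"slide":[[0,0,5],[0,0,10],[0,0,10],[0,0,10]],"twist":[[0,0,0],[0,0,0],[0,0,0],[0,0,0]],"gripper":[1,1,1,1]}'
cat > shot.py <<'E'
from h import *
import sys
k=sys.argv[1]
for n in("side","top"):
    p,d=eyes.grab_frame(n); cv2.imwrite(f"pics/{n}{k}.png",p); np.save(f"pics/{n}{k}.npy",d)
t=cv2.imread(f"pics/top{k}.png");s=cv2.imread(f"pics/side{k}.png")
cv2.imwrite(f"pics/z{k}.png",np.hstack([crop(t,250,320,145,225,5),crop(s,285,365,130,210,5)]))
E
python3 shot.py 12; python3 go.py .5425 .113 .14 112.5
```

```text
time: 12.08
tool_pos: [0.5417, 0.1137, 0.1487]
tcp_rot: [[-0.386, 0.923, -0.002], [0.923, 0.386, -0.0], [0.001, -0.002, -1.0]]
ft_force: [-0.2, -0.3, -1.1]
opening: 0.011
time: 12.42
tool_pos: [0.5415, 0.1116, 0.14]
tcp_rot: [[-0.381, 0.925, -0.001], [0.925, 0.381, -0.0], [0.0, -0.001, -1.0]]
ft_force: [-0.7, 0.3, -0.6]
opening: 0.0104
t 12.52 pos [0.5419 0.112  0.1406] yaw x 112.41 tilt z [ 1.e-04 -0.e+00 -1.e+00] F [ 0.48 -0.88 -0.97] open 0.0107 q [  3.2  19.3  -6.3  64.4  -0.  -19.2]
slide [0.8, 0.9, 0.6]
twist [0.0001, 0.0001, -0.0016]
```

View pics/z12.png

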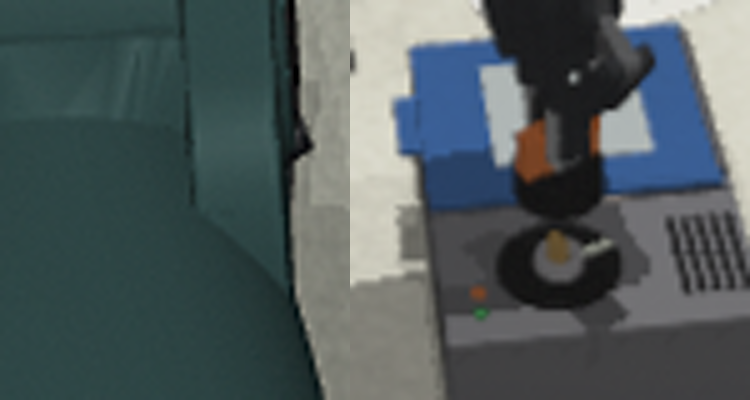

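```bash
cat > rel.py <<'E'
from h import *
import sys
k=sys.argv[1]; zf=float(sys.argv[2])
s=cv2.imread(f"pics/side{k}.png"); g=cv2.cvtColor(s,cv2.COLOR_BGR2GRAY).astype(np.float32)
# knob foot: dark blob rows, bottom half ellipse points
def sub(g,x0,x1,y0,y1,K=8): return cv2.resize(g[y0:y1,x0:x1],None,fx=K,fy=K,interpolation=cv2.INTER_CUBIC)
x0,x1,y0,y1=[int(a) for a in sys.argv[3:7]];K=8
m=(sub(g,x0,x1,y0,y1)<float(sys.argv[7])).astype(np.uint8)
c=max(cv2.findContours(m,cv2.RETR_EXTERNAL,cv2.CHAIN_APPROX_NONE)[0],key=cv2.contourArea).reshape(-1,2)
pt=(c+.5)/K-.5+[x0,y0]
# lower boundary: for each u the max v
us=np.unique(c[:,0]); low=np.array([[u,c[c[:,0]==u,1].max()] for u in us]); L=(low+.5)/K-.5+[x0,y0]
W=np.array([side.plane(u,v,zf) for u,v in L])[:,:2]*1000
# circle fit r=23 known
from scipy.optimize import least_squares
def f(q): return np.hypot(W[sel,0]-q[0],W[sel,1]-q[1])-23
sel=np.ones(len(W),bool); q=[W[:,0].mean(),W[:,1].max()]
for _ in range(6):
    r=least_squares(f,q,loss='soft_l1'); q=r.x; sel=(abs(np.hypot(W[:,0]-q[0],W[:,1]-q[1])-23)<1.5)
print("foot centre (side cam)",q.round(2),"rms",np.std(f(q)).round(2),sel.sum(),len(W),"u",L[sel][:,0].min(),L[sel][:,0].max(),"vmax",L[sel][:,1].max())
E
python3 rel.py 12 .1429 310 345 160 174 62
```

```text
foot centre (side cam) [544.13 110.21] rms 0.75 138 231 u 318.5625 335.8125 vmax 173.4375
```

```bash
python3 - <<'E'
from h import *
g=cv2.cvtColor(cv2.imread("pics/side12.png"),cv2.COLOR_BGR2GRAY)
for v in range(163,178): print(v,g[v,312:343].tolist())
E
for z in .1409 .1429 .1449; do python3 rel.py 12 $z 310 345 164 174 42;done
```

```text
163 [62, 62, 95, 96, 88, 59, 70, 73, 78, 78, 79, 78, 78, 82, 86, 64, 40, 34, 25, 22, 22, 21, 20, 49, 83, 89, 89, 89, 89, 88, 89]
164 [62, 62, 62, 62, 62, 46, 48, 69, 77, 79, 77, 63, 58, 51, 51, 39, 24, 20, 21, 22, 19, 21, 22, 41, 83, 89, 90, 89, 89, 89, 89]
165 [62, 62, 62, 62, 63, 45, 28, 46, 74, 63, 49, 35, 32, 23, 21, 20, 21, 21, 20, 22, 20, 20, 21, 37, 65, 86, 87, 87, 89, 89, 89]
166 [61, 62, 62, 62, 62, 46, 27, 24, 43, 35, 24, 19, 21, 20, 19, 20, 22, 21, 20, 21, 18, 22, 21, 35, 55, 82, 85, 85, 86, 85, 86]
167 [61, 62, 62, 62, 62, 46, 27, 19, 20, 21, 21, 22, 21, 22, 20, 20, 22, 21, 20, 22, 21, 21, 20, 35, 54, 80, 83, 80, 79, 74, 72]
168 [61, 62, 61, 62, 62, 46, 26, 19, 21, 19, 21, 20, 21, 24, 22, 21, 21, 20, 19, 19, 20, 20, 19, 33, 48, 58, 60, 66, 65, 59, 58]
169 [61, 58, 58, 59, 59, 57, 33, 21, 19, 20, 18, 20, 20, 20, 21, 21, 22, 20, 20, 22, 19, 18, 20, 59, 102, 110, 111, 92, 86, 75, 73]
170 [52, 51, 50, 51, 51, 51, 39, 25, 20, 21, 19, 19, 21, 20, 21, 21, 21, 19, 22, 21, 21, 19, 29, 76, 90, 92, 93, 106, 109, 106, 106]
171 [49, 52, 52, 57, 58, 58, 53, 39, 25, 20, 21, 23, 20, 21, 
[... 431 characters left out ...]
4, 75, 74, 75, 74, 74, 106, 114, 113]
175 [74, 74, 74, 75, 74, 74, 74, 61, 57, 48, 36, 33, 29, 27, 27, 27, 27, 27, 36, 39, 48, 62, 73, 75, 74, 74, 74, 74, 107, 114, 113]
176 [67, 65, 65, 65, 73, 68, 59, 40, 32, 26, 24, 22, 34, 68, 64, 37, 24, 24, 23, 24, 26, 37, 43, 62, 72, 74, 74, 74, 84, 108, 113]
177 [63, 61, 61, 62, 54, 42, 34, 25, 23, 24, 23, 23, 54, 78, 82, 66, 60, 44, 28, 23, 24, 24, 24, 72, 75, 74, 74, 74, 74, 85, 108]
foot centre (side cam) [544.59 113.66] rms 0.51 146 150 u 317.1875 335.6875 vmax 173.4375
foot centre (side cam) [544.15 111.5 ] rms 0.51 146 150 u 317.1875 335.6875 vmax 173.4375
foot centre (side cam) [543.73 109.33] rms 0.53 147 150 u 317.1875 335.8125 vmax 173.4375
```

```bash
python3 -m creep '{"slide":[[1.2,0.7,8],[1.2,0.7,18],[1.2,0.7,26],[1.2,0.7,31],[1.2,0.7,32],[1.2,0.7,32],[1.2,0.7,32]],"twist":[[0,0,0],[0,0,0],[0,0,0],[0,0,0],[0,0,0],[0,0,0],[0,0,0]],"gripper":[1,1,1,1,1,1,1]}'; python3 go.py
python3 - <<'E'
from h import *
p,d=eyes.grab_frame("side");cv2.imwrite("pics/side13.png",p)
cv2.imwrite("pics/z13.png",crop(p,300,355,145,205,10))
E
python3 rel.py 13 .1108 310 345 172 190 42
```

```text
time: 13.1
tool_pos: [0.5423, 0.1139, 0.1087]
tcp_rot: [[-0.382, 0.924, 0.0], [0.924, 0.382, 0.0], [-0.0, 0.0, -1.0]]
ft_force: [-0.7, 0.3, 0.1]
opening: 0.0103
t 13.1 pos [0.5423 0.1139 0.1087] yaw x 112.47 tilt z [ 3.e-04  0.e+00 -1.e+00] F [-0.65  0.25  0.11] open 0.0103 q [  3.4  20.4  -9.8  59.8   0.  -19. ]
foot centre (side cam) [538.48  84.82] rms 0.87 44 199 u 320.9375 331.4375 vmax 189.4375
```

View pics/z13.png

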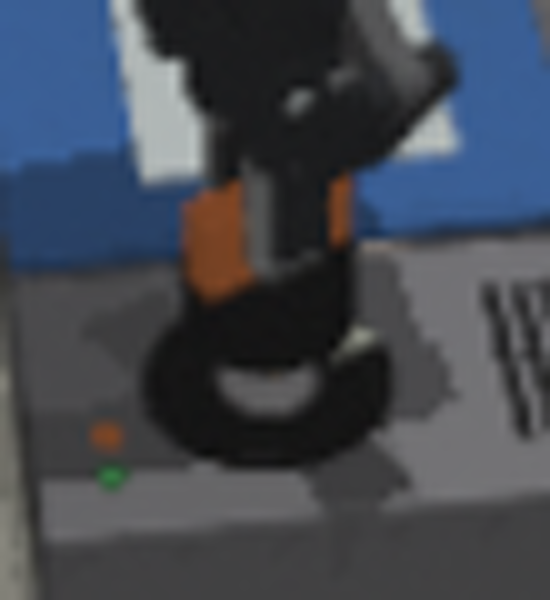

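The side crop shows the skirt (centre about (327,178)) directly above the collar (327,183), with the shaft tip hidden under the foot. I descend gently, feeling for contact.

```bash
python3 -m creep '{"slide":[[0,0,1.5],[0,0,3],[0,0,4.5],[0,0,5.5],[0,0,5.5]],"twist":[[0,0,0],[0,0,0],[0,0,0],[0,0,0],[0,0,0]],"gripper":[1,1,1,1,1]}'; python3 go.py
```

```text
time: 13.57
tool_pos: [0.5421, 0.1139, 0.1028]
tcp_rot: [[-0.382, 0.924, -0.0], [0.924, 0.382, 0.0], [0.0, -0.0, -1.0]]
ft_force: [0.4, 0.7, -1.3]
opening: 0.0109
t 13.57 pos [0.5421 0.1139 0.1028] yaw x 112.47 tilt z [-2.e-04  1.e-04 -1.e+00] F [ 0.44  0.71 -1.32] open 0.0109 q [  3.4  20.7 -10.4  58.9   0.  -19. ]
```

```bash
python3 -m creep '{"slide":[[0,0,1],[0,0,2],[0,0,2.5],[0,0,2.5]],"twist":[[0,0,0],[0,0,0],[0,0,0],[0,0,0]],"gripper":[1,1,1,1]}'; python3 go.py
```

```text
time: 13.9
tool_pos: [0.5422, 0.114, 0.1004]
tcp_rot: [[-0.382, 0.924, 0.0], [0.924, 0.382, 0.0], [0.0, 0.0, -1.0]]
ft_force: [-0.8, 1.5, -0.3]
opening: 0.0107
t 13.9 pos [0.5422 0.114  0.1004] yaw x 112.48 tilt z [ 0.e+00  3.e-04 -1.e+00] F [-0.78  1.46 -0.26] open 0.0107 q [  3.4  20.8 -10.6  58.6   0.  -19. ]
```

It is going on: the foot is about 4 mm below the shaft top with no vertical force. Continuing to the collar.

```bash
python3 -m creep '{"slide":[[0,0,1.5],[0,0,3],[0,0,4.5],[0,0,6],[0,0,6],[0,0,6]],"twist":[[0,0,0],[0,0,0],[0,0,0],[0,0,0],[0,0,0],[0,0,0]],"gripper":[1,1,1,1,1,1]}'; python3 go.py
```

```text
time: 14.4
tool_pos: [0.5422, 0.1143, 0.0942]
tcp_rot: [[-0.382, 0.924, -0.0], [0.924, 0.382, 0.001], [0.001, 0.0, -1.0]]
ft_force: [1.7, 6.0, -2.3]
opening: 0.0105
t 14.4 pos [0.5422 0.1143 0.0942] yaw x 112.48 tilt z [-1.e-04  8.e-04 -1.e+00] F [ 1.71  5.96 -2.33] open 0.0105 q [  3.5  21.  -11.3  57.7   0.  -19. ]
```

```bash
python3 -m creep '{"slide":[[0.7,0.5,0],[0.7,0.5,0],[0.7,0.5,0]],"twist":[[0,0,0],[0,0,0],[0,0,0]],"gripper":[1,1,1]}' 80; python3 -m creep '{"slide":[[0,0,1],[0,0,2],[0,0,3],[0,0,3],[0,0,3]],"twist":[[0,0,0],[0,0,0],[0,0,0],[0,0,0],[0,0,0]],"gripper":[1,1,1,1,1]}'; python3 go.py
```

```text
time: 14.65
tool_pos: [0.5423, 0.1147, 0.0943]
tcp_rot: [[-0.382, 0.924, -0.0], [0.924, 0.382, -0.0], [-0.0, -0.0, -1.0]]
ft_force: [0.8, 2.6, -1.3]
opening: 0.0104
time: 15.07
tool_pos: [0.5425, 0.1147, 0.0916]
tcp_rot: [[-0.382, 0.924, 0.0], [0.924, 0.382, -0.0], [-0.0, 0.0, -1.0]]
ft_force: [0.5, 1.9, 2.0]
opening: 0.0101
t 15.07 pos [0.5425 0.1147 0.0916] yaw x 112.47 tilt z [ 2.e-04 -1.e-04 -1.e+00] F [0.48 1.94 1.99] open 0.0101 q [  3.5  21.1 -11.5  57.3  -0.  -18.9]
```

Collar contact is starting at about the expected height. Pressing on in small steps.

```bash
python3 -m creep '{"slide":[[0.3,0.2,1],[0.3,0.2,2],[0.3,0.2,2],[0.3,0.2,2]],"twist":[[0,0,0],[0,0,0],[0,0,0],[0,0,0]],"gripper":[1,1,1,1]}'; python3 -m creep '{"slide":[[0,0,1],[0,0,2],[0,0,2],[0,0,2]],"twist":[[0,0,0],[0,0,0],[0,0,0],[0,0,0]],"gripper":[1,1,1,1]}'; python3 go.py
```

```text
time: 15.4
tool_pos: [0.5426, 0.1149, 0.0895]
tcp_rot: [[-0.382, 0.924, 0.0], [0.924, 0.382, -0.001], [-0.001, 0.0, -1.0]]
ft_force: [-0.2, -0.8, 4.1]
opening: 0.0104
time: 15.73
tool_pos: [0.5426, 0.1149, 0.0876]
tcp_rot: [[-0.382, 0.924, 0.0], [0.924, 0.382, -0.0], [-0.001, 0.0, -1.0]]
ft_force: [-0.7, -0.9, 6.3]
opening: 0.0102
t 15.73 pos [0.5426 0.1149 0.0876] yaw x 112.46 tilt z [ 4.e-04 -5.e-04 -1.e+00] F [-0.66 -0.88  6.34] open 0.0102 q [  3.6  21.3 -11.9  56.8  -0.  -18.9]
```

```bash
python3 -m creep '{"slide":[[0,0,1],[0,0,2],[0,0,2],[0,0,2]],"twist":[[0,0,0],[0,0,0],[0,0,0],[0,0,0]],"gripper":[1,1,1,1]}'; python3 -m creep '{"slide":[[0,0,0.5],[0,0,1],[0,0,1],[0,0,1]],"twist":[[0,0,0],[0,0,0],[0,0,0],[0,0,0]],"gripper":[1,1,1,1]}'; python3 go.py
```

```text
time: 16.07
tool_pos: [0.5428, 0.1149, 0.0867]
tcp_rot: [[-0.382, 0.924, 0.002], [0.924, 0.382, -0.0], [-0.001, 0.001, -1.0]]
ft_force: [-4.4, -1.1, 21.1]
opening: 0.0102
time: 16.4
tool_pos: [0.5429, 0.1149, 0.0865]
tcp_rot: [[-0.382, 0.924, 0.003], [0.924, 0.382, -0.0], [-0.001, 0.002, -1.0]]
ft_force: [-9.1, -1.2, 34.8]
opening: 0.0101
t 16.4 pos [0.5429 0.1149 0.0865] yaw x 112.47 tilt z [ 2.5e-03 -5.0e-04 -1.0e+00] F [-9.13 -1.23 34.82] open 0.0101 q [  3.6  21.3 -12.1  56.5  -0.  -18.9]
```

```bash
python3 -m creep '{"slide":[[0,0,-0.6],[0,0,-0.6],[0,0,-0.6],[0,0,-0.6],[0,0,-0.6],[0,0,-0.6],[0,0,-0.6],[0,0,-0.6],[0,0,-0.6],[0,0,-0.6],[0,0,-0.6],[0,0,-0.6]],"twist":[[0,0,0],[0,0,0],[0,0,0],[0,0,0],[0,0,0],[0,0,0],[0,0,0],[0,0,0],[0,0,0],[0,0,0],[0,0,0],[0,0,0]],"gripper":[1,1,1,1,1,1,1,1,1,1,1,1]}'
python3 - <<'E'
from h import *
p,d=eyes.grab_frame("side");cv2.imwrite("pics/side14.png",p);np.save("pics/side14.npy",d)
cv2.imwrite("pics/z14.png",np.hstack([crop(p,300,355,145,205,10)[:600,:400],cv2.resize(p,(400,250))[:, :].repeat(1,0) if 0 else crop(p,250,450,200,400,2)[:600,:400].copy() if 0 else cv2.copyMakeBorder(cv2.resize(p[120:400,200:480],(400,400)),0,200,0,0,cv2.BORDER_CONSTANT)]))
E
python3 lid.py 14; python3 go.py
```

```text
time: 17.4
tool_pos: [0.5428, 0.1149, 0.0866]
tcp_rot: [[-0.382, 0.924, 0.002], [0.924, 0.382, -0.0], [-0.001, 0.002, -1.0]]
ft_force: [-7.2, -2.1, 26.5]
opening: 0.0104
871 [0.5600637  0.22549083 0.09074777] [-8.09526611e-04  2.88458109e-03 -9.99995512e-01] angle -179.95361734374373
[0.48134891 0.16120583 0.08725657]
[0.52457462 0.22270327 0.09075715]
[0.64953695 0.30620282 0.0937719 ]
t 17.45 pos [0.5428 0.1149 0.0866] yaw x 112.46 tilt z [ 1.9e-03 -5.0e-04 -1.0e+00] F [-6.91 -1.73 26.68] open 0.0102 q [  3.6  21.3 -12.1  56.5  -0.  -18.9]
```

View pics/z14.png

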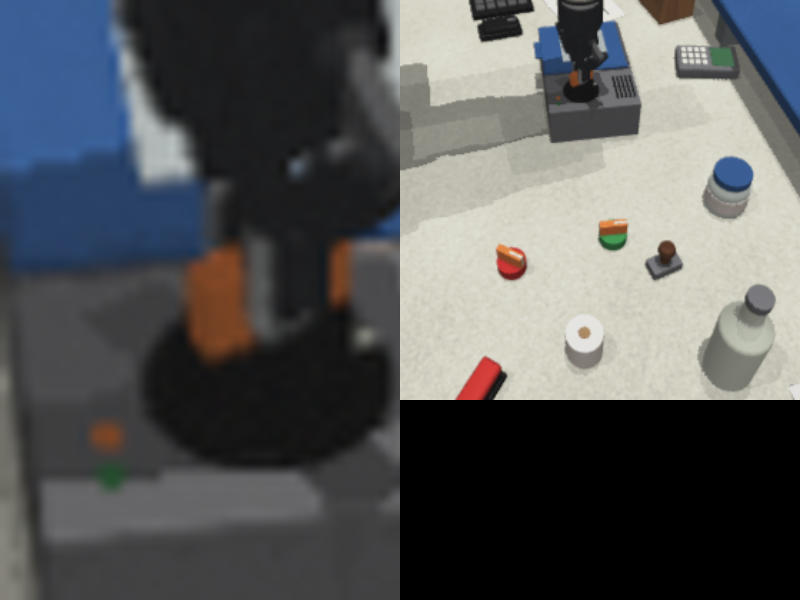

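The crop shows the knob (about (327,178)) sunk onto the deck disc, hiding the collar, and still gripped. The bar is in line with the white mark at (336,178). The lid is flat, the bystanders stand as before, and the push holds steady at about 27 N against the hard stop. Handing in.

```bash
python3 -c "
from rig import ctrl; print(ctrl.sign_off())"; python3 go.py
```

```text
the job is handed in; nothing more can be done
None
the job is handed in; nothing more can be done
```

The blue lid is shut, and the orange-and-black feed knob is on the D-shaft. It is still gripped and pressed down with the spring collar at its stop. I handed the job in at 17.5 s with the arm holding that push; no verdict is reported.

- **Lid:** I swept it shut with the closed fingers until it met a 20 N stop. The depth fit gave 0° then and again at the end.
- **Knob fit:** I gripped the knob across its bar and turned it about 25° so the pointer matched the shaft's mark. It slid past the shaft tip with no vertical force. A 6 N side force came up on the way down, and I cleared it by shifting about 0.8 mm.
- **Collar:** The spring force rose over roughly 6 mm and then hit a hard stop. The foot was then 18 mm below the shaft top, as specified. The push peaked at 35 N at the stop; I backed the command off 0.6 mm and left it at about 27 N, well above the 9 N needed.
- **Other objects:** In the last picture the roll, stamp, flask, jar, stapler, mouse and the red and green knobs look undisturbed. I judged this by eye only.

Three checks disagreed or could not be made:
- **TCP height:** The visible fingertip sat about 25–29 mm above the reported TCP, so I set heights by contact instead.
- **Camera mismatch:** The two cameras differed by about 4 mm in x. I centred the knob from the side camera and by touch.
- **Top view:** The arm blocked the top camera at the shaft, so the final fit was checked only from the side view, the force and the height.

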